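Set a sine plate to twenty degrees on a gauge block stack

ROBOT

A 6-joint arm with a two-finger parallel gripper is mounted at the origin on the work surface. World frame = base frame: x ahead of the robot, y to its left, z up, the work surface at z = 0. Lengths are in m, angles in rad, forces in N, time in s.
With the tool pointing down it reaches from about 0.35 to 0.85 m from the base axis. Payload 8.1 kg.
Tool frame: the origin (TCP) lies on the centre line of the jaws, within the pads' length; the fingertips stand 19 mm ahead of it and the grasp point (between the pads) is the TCP; z points along the fingers, y is the direction in which the jaws open and shut (so a half turn about z gives the same grasp; the last joint's range is limited). The gripper opens to 85 mm and grips with 20 to 120 N. Pads are 22 mm wide; open, the fingers measure 114 mm over their backs; the gripper's body (76 mm by 85 mm) begins 54 mm behind the grasp point. The pads swing forward as they close: fully open they stand 13 mm farther back than shut.
Start: joints at [1.203, 0.13, 1.488, -0, 1.523, -0.085], TCP at [0.167, 0.576, 0.25] pointing down, gripper open.
Joint ranges: [-2.96, 2.96], [-0.89, 2.26], [0.02, 2.5], [-1.34, 4.48], [0, 2.73], [-2.66, 2.66]. Speed limits (rad/s): [2.39, 2.39, 2.79, 3.14, 3.14, 3.14].

INTERFACE

Orientations are given as a unit quaternion [w, x, y, z].
In Python, from workcell import bot, read_camera, camera_model, order gives the robot as it stands.
- The arm moves only by the shell command python3 -m handwheel 'ROWS' [FORCE]. ROWS is text: rows parted by semicolons, each of 7 numbers parted by spaces: the finger opening in mm, from 0 to 85.4, then the shift along the world's x, y, z normalised to -1 to 1, where 1 is 20 cm, then the turn, a rotation vector about the world's x, y, z normalised to -1 to 1, where 1 is 360 degrees. In form: grip tx ty tz rx ry rz; .... A call has 1 to 8 rows; each row is the pose to reach, as a shift and turn from the pose commanded when the call began, turning the shorter way round; what a row does not reach only later rows make up. A row lasts 1/10 s, in which the tool goes at most 50 mm and 8.59 degrees, less where a joint would pass 70% of its speed; a pose out of reach is approached as far as the arm can. A call with a number of a shift or a turn outside -1 to 1 is refused whole. A call with a gripper value outside its range is refused whole. The fingers move at their own pace and stop on an object; FORCE is the grip in N (left out, the last holds). Time passes only in rows, so rows that repeat a pose let the fingers close. It gives the time, the measured TCP pose, the force and the opening at its end, in the units of the state.
- bot.observe(): the state, without advancing time (a new reading comes with each control period).
- read_camera(name): name is "scene" or "top" or "wrist"; returns (picture, depth): 400x640x3 uint8, red, green, blue; 400x640 float32, m along the optical axis (not along the pixel's ray), 0 where there is no reading.
- camera_model(name): a dict with "camera_matrix" (3x3 intrinsics, pixels), "world_from_camera" (4x4, takes a point from camera to world coordinates); the wrist camera has in their place "mount" (4x4, takes a point from camera to tool coordinates, whose origin is the TCP and whose axes are the flange's). Camera axes: x right, y up, looking along -z (the intrinsics and any distortion apply to the point x, -y, -z); pixel columns grow to the right and rows downward; lengths in m; the calibration is good to about 2 mm. A picture is of the moment at which its call begins: read the wrist's pose just before it. camera_model takes no time and is no camera call.
- order.close_job(): hands the job in, once; it reports no verdict.
The state is a dict: "time_s": time; "q": joint angles; "joint_vel": joint speeds; "joint_torque": joint torques, N m; "tcp_pos": TCP position; "tool_rot": TCP orientation; "ft_force": force on the tool from outside, world axes, zero at the start; "ft_torque": the same for the moment, N m; "grip_width": opening from 0.0 (shut) to 1.0 (fully open).
Only numpy, scipy, OpenCV 4.12 (cv2) and the standard library are available. Lean on these libraries where they do the work, as an engineer would, in place of code of your own. Each camera call takes 0.05 s, during which the arm holds its last target.

TASK

Set the sine plate on the assembly bench to 20 degrees. Stand the medium-height one of the three gauge block stacks upright on the dark grey pad of the sine plate's base, centred on it, then push the raised plate over and down until the roller at its free end rests on top of the stack, and leave it so.

Things in the scene. Friction and masses are not known exactly. Their poses are not given: they have to be found in the camera images.
- seat (a point): Centre of the flat dark grey pad (50 x 60 mm) on top of the sine plate's fixed base (200 x 100 x 20 mm), where the stack must stand, 20 mm above the bench. x runs along the base from the hinge to the plate's free end, y along the hinge axis, z up. The hinge axis is at x = -141 mm, z = +10 mm. At the start the raised plate's free end is over 65 mm short of this point in x.
- sine_plate (a joint): Angle of the hinged plate above level, rad: 0 = flat, 1.2 to 1.36 at the start, 1.45 at most, 0.35 (20 degrees) on the medium stack. Stiff hinge: the plate stays put above 0.95; pushed below 0.75 it sinks by its own weight, within 3 s, until its roller meets something. Roller: under the free end, 150 mm from the hinge axis, 20 mm thick. Pushing near the free end takes under 10 N.
- plate_end (a point): Middle of the upper face of the steel plate (80 mm wide, 12 mm thick), 140 mm along it from the hinge axis and 20 mm short of its free edge. x points to the free edge, y along the hinge, z out of the face (which is 15 mm above the line from hinge axis to roller centre). Raised, this face looks away from the pad: push here in an arc about the hinge, over towards the pad and down.
- stack_medium_center (a point): Centre (half-way up) of the medium-height gauge block stack: one rigid metal block, 36 x 36 mm square and 52 mm tall, 0.3 to 0.5 kg, with fine dark seams, standing on the bench; z up, x and y square to its sides. The two other stacks, of the same metal and section but 30 mm and 75 mm tall, are the wrong ones.
Things that resemble listed ones, but are neither listed nor needed, are in the scene too. Leave any blue look-alike of the part that bears stack_medium_center alone. Leave any turquoise look-alike of the part that bears seat alone.

How it is judged:
By the outcome, as a careful person would: the job done as asked, in the order asked, and still so for the second after the job is handed in, with the robot touching nothing.
It also fails if it takes over 61 s, if anything falls off the work surface, if the arm or the gripper's body presses on something with over 40 N, if the wrist force passes 120 N, or if a joint passes its speed limit or range.

## Working session

There is one attempt and no reset: what is moved stays moved. The work goes in short steps, Python scripts to look and compute and a shell command to move; the robot and the scene stay as the last step left them, time stands still between calls to the robot, and variables do not carry over. Pictures are saved under pics/ and viewed, and the job is handed in when it is done.

```bash
mkdir -p pics
python3 - <<'E'
from workcell import bot, read_camera, camera_model
import cv2,numpy as np
s=bot.observe();print(s)
for n in ("scene","top"):
    p,d=read_camera(n);cv2.imwrite(f"pics/{n}0.png",p[:,:,::-1]);np.save(f"pics/{n}0.npy",d)
    m=camera_model(n);print(n,m)
print(camera_model("wrist"))
E
```

```text
{'time_s': 0.0, 'q': array([ 1.20263119e+00,  1.31139197e-01,  1.48931850e+00, -5.82201821e-07,
        1.52300989e+00, -8.54326219e-02]), 'joint_vel': array([-0.00115023,  0.00019452, -0.00085332,  0.00071002,  0.00129306,
       -0.0009065 ]), 'joint_torque': array([-1.56065755e-03, -5.69420886e+01, -5.00536501e+01, -2.17478901e-04,
        1.52846082e-02,  2.68483979e-05]), 'tcp_pos': array([0.16719336, 0.57567946, 0.249236  ]), 'tool_rot': array([-2.10514335e-04,  1.40895799e-01,  9.90023987e-01, -9.13521707e-04]), 'ft_force': array([ 0.24419711,  0.25325662, -0.07674436]), 'ft_torque': array([-0.04213582,  0.00248686, -0.00267822]), 'grip_width': 0.999753027371299}
scene {'camera_matrix': array([[409.28301547,   0.        , 316.55957491],
       [  0.        , 409.28301547, 190.64471564],
       [  0.        ,   0.        ,   1.        ]]), 'world_from_camera': array([[ 0.53585342, -0.51721965,  0.6673417 ,  1.09099364],
       [ 0.84425812,  0.31939186, -0.43036852, -0.37776274],
       [ 0.00945155,  0.79402309,  0.60781411,  0.64317909],
       [ 0.        ,  0.        ,  0. 
[... 292 characters left out ...]
-0.99989914, -0.01406457, -0.00197565,  0.02388226],
       [-0.00498986,  0.21764598,  0.97601503,  1.23721434],
       [ 0.        ,  0.        ,  0.        ,  1.        ]])}
{'camera_matrix': array([[322.96123223,   0.        , 322.79178461],
       [  0.        , 322.96123223, 195.47973817],
       [  0.        ,   0.        ,   1.        ]]), 'mount': array([[-3.57232178e-04,  9.51438912e-01,  3.07837407e-01,
         8.01666862e-02],
       [ 9.99999801e-01,  4.99951323e-04, -3.84751928e-04,
         1.15299731e-03],
       [-5.19971674e-04,  3.07837208e-01, -9.51438901e-01,
        -1.24349079e-01],
       [ 0.00000000e+00,  0.00000000e+00,  0.00000000e+00,
         1.00000000e+00]])}
```

View pics/scene0.png

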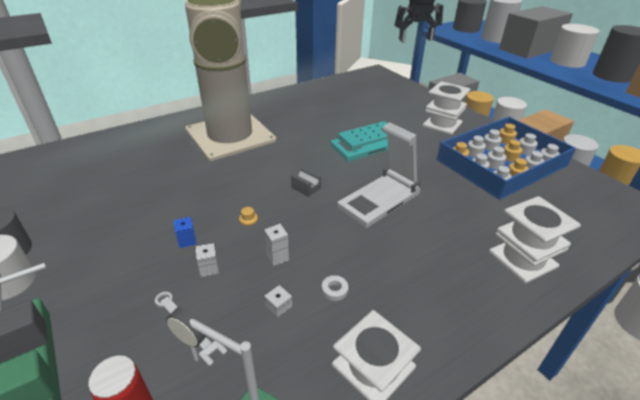

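View pics/top0.png

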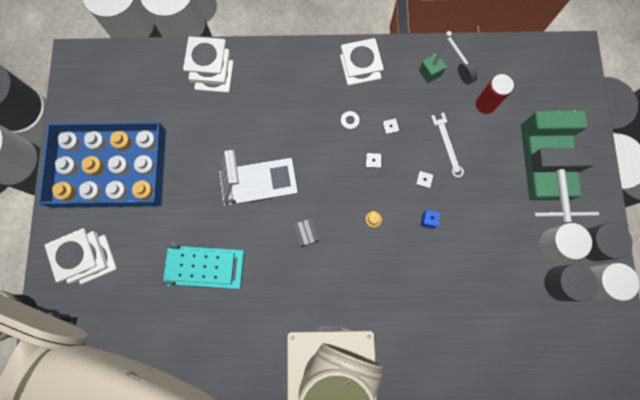

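The scene picture shows the sine plate at about (380,190), the tall stack at (277,244), the short one at (279,300), and what is probably the medium one at (206,260). In the top picture they are at (374,160), (391,126) and (425,180). Next I measure them by depth.

```bash
cat > h.py <<'E'
import numpy as np,cv2
from workcell import camera_model
def cloud(n,d,Tw=None):
    m=camera_model(n);K=m["camera_matrix"];T=m["world_from_camera"] if Tw is None else Tw
    v,u=np.mgrid[:400,:640]
    P=np.stack([(u-K[0,2])/K[0,0]*d,-(v-K[1,2])/K[1,1]*d,-d],-1)
    return P@T[:3,:3].T+T[:3,3]
E
python3 - <<'E'
from h import *
d=np.load("pics/top0.npy");W=cloud("top",d);img=cv2.imread("pics/top0.png")
print("bench z",np.median(W[200:300,250:280,2]))
for n,(u,v) in dict(tall=(374,160),short=(391,126),med=(425,180),blue=(431,218)).items():
    sl=np.s_[v-14:v+15,u-14:u+15]
    w=W[sl].reshape(-1,3);ok=(w[:,2]>0.015)
    zt=np.percentile(w[ok,2],80);t=ok&(abs(w[:,2]-zt)<.006)
    r=cv2.minAreaRect((w[t,:2]*1000).astype(np.float32))
    print(n,"z",zt,t.sum(),"rect",r,"mean",w[t].mean(0))
# sine plate
sl=np.s_[140:215,210:305]
w=W[sl];
for v in range(150,212,6): print(v,[f"{W[v,u,2]*1000:.0f}" for u in range(212,306,6)])
for p in [(280,178),(295,160),(298,190),(240,200),(236,166),(222,200),(230,153),(233,180)]:
    print(p,W[p[1],p[0]])
for nm,(a,b,c,e,s) in dict(plate=(135,215,205,310,7),st=(100,230,350,450,7)).items():
    cv2.imwrite(f"pics/crop_{nm}.png",cv2.resize(img[a:b,c:e],None,fx=6,fy=6,interpolation=cv2.INTER_CUBIC))
E
```

```text
bench z -0.0004994815198582359
tall z 0.0759736785161865 184 rect ((536.046875, -118.30278015136719), (34.374935150146484, 37.75719451904297), 88.00146484375) mean [ 0.53598057 -0.1181818   0.07449575]
short z 0.03070680887181232 165 rect ((647.251708984375, -174.69398498535156), (37.67898941040039, 35.910335540771484), 11.158836364746094) mean [ 0.64661672 -0.1746648   0.02924827]
med z 0.05252352014804464 185 rect ((489.4860534667969, -252.61007690429688), (36.08323669433594, 37.912322998046875), 74.130126953125) mean [ 0.48950643 -0.25264139  0.05117215]
blue z 0.052377670109184885 197 rect ((386.5548400878906, -265.16265869140625), (36.20072555541992, 37.00700378417969), 76.49119567871094) mean [ 0.38636919 -0.26477067  0.05096497]
150 ['-3', '-0', '-2', '-2', '-4', '-0', '-8', '4', '-4', '1', '-1', '-0', '-1', '1', '2', '2']
156 ['-4', '-1', '169', '185', '-4', '-1', '1', '-1', '-5', '1', '-2', '-5', '1', '-5', '-2', '-0']
162 ['-4', '2', '155', '186', '175', '1', '1', '-1', '-0', '-5', '19', '17', '18', '19', '-1', '-3']
168 ['-0', '3', '136', '187', '179', '20', '19', '19', '1
[... 430 characters left out ...]
'18', '24', '22', '-0']
198 ['-2', '-3', '47', '41', '15', '19', '19', '17', '16', '18', '6', '-1', '-1', '-3', '-3', '1']
204 ['-2', '-4', '14', '32', '15', '2', '-3', '-1', '-0', '-5', '-2', '-1', '1', '-1', '-1', '-0']
210 ['-2', '1', '-0', '-3', '2', '-3', '3', '1', '-2', '-4', '-0', '2', '-0', '-3', '-5', '-4']
(280, 178) [0.50838338 0.12880676 0.01574784]
(295, 160) [ 0.56387975  0.08910768 -0.00198857]
(298, 190) [0.47780072 0.08099595 0.00136136]
(240, 200) [0.44850978 0.23495827 0.01877797]
(236, 166) [0.49552765 0.21834031 0.17995822]
(222, 200) [4.53264766e-01 2.86975652e-01 6.52625740e-05]
(230, 153) [0.52594444 0.232259   0.18547161]
(233, 180) [0.46003525 0.22335621 0.18601052]
```

Run:
```python
import cv2
i=cv2.imread("pics/scene0.png");cv2.imwrite("pics/scrop.png",cv2.resize(i[110:310,170:430],None,fx=3,fy=3,interpolation=cv2.INTER_CUBIC))
```

```text
(no output)
```

View pics/scrop.png

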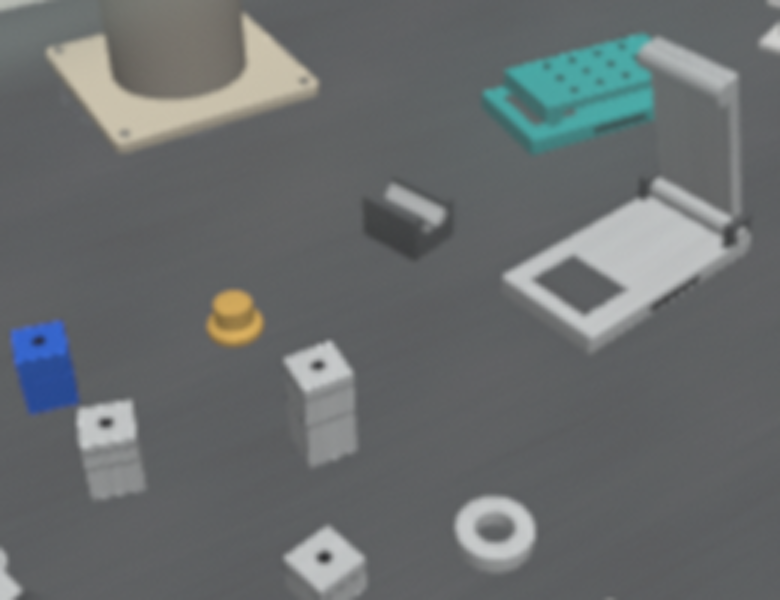

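View pics/crop_plate.png

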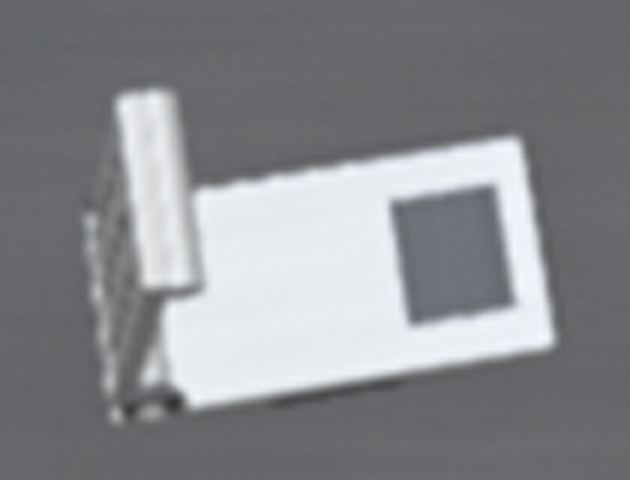

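The crops show the pad corners clearly, and the stack at (425,180) in the top picture is 52 mm tall, so it is the medium one. Next I get the pad pose from both cameras.

Run:
```python
from h import *
def ray(n,u,v,z):
    m=camera_model(n);K=m["camera_matrix"];T=m["world_from_camera"]
    r=T[:3,:3]@np.array([(u-K[0,2])/K[0,0],-(v-K[1,2])/K[1,1],-1]);o=T[:3,3]
    return (o+r*(z-o[2])/r[2])
out={}
# segment pad
for n,box in dict(top=(160,200,262,302),scene=(185,222,340,388)).items():
    g=cv2.imread(f"pics/{n}0.png",0);a,b,c,e=box
    up=cv2.resize(g[a:b,c:e],None,fx=8,fy=8,interpolation=cv2.INTER_CUBIC)
    t=np.median(up[up>150])*.5+ (np.percentile(up,8))*.5
    cnts,_=cv2.findContours((up<t).astype(np.uint8),cv2.RETR_LIST,cv2.CHAIN_APPROX_NONE)
    for k in cnts:
        A=cv2.contourArea(k)
        if A<5000: continue
        W=np.array([ray(n,(x+.5)/8-.5+c,(y+.5)/8-.5+a,.02)[:2] for x,y in k[:,0]])*1000
        print(n,A,cv2.minAreaRect(W.astype(np.float32)),W.min(0),W.max(0))
# base top rect (bright) top
for v in [(520,138),(555,348)]:
    print("freeedge",ray("top",(v[0]+.5)/6-.5+205,(v[1]+.5)/6-.5+135,.02))
# base long lower edge
for v in [(555,348),(190,410),(203,185),(520,138)]:
    print("long",ray("top",(v[0]+.5)/6-.5+205,(v[1]+.5)/6-.5+135,.02))
# scene depth of top faces for stack check
d=np.load("pics/scene0.npy");Ws=cloud("scene",d)
g=Ws.reshape(-1,3)
for n,c in dict(med=(.4895,-.2526),tall=(.536,-.118)).items():
    s=g[(np.hypot(g[:,0]-c[0],g[:,1]-c[1])<.04)&(g[:,2]>.02)]
    zt=np.percentile(s[:,2],95);t=s[abs(s[:,2]-zt)<.006]
    print(n,zt,t[:,:2].mean(0),cv2.minAreaRect((t[:,:2]*1000).astype(np.float32)))
# plate points
s=g[(g[:,0]>.4)&(g[:,0]<.58)&(g[:,1]>.19)&(g[:,1]<.33)&(g[:,2]>.05)&(g[:,2]<.22)]
print(len(s));
T=cloud("top",np.load("pics/top0.npy")).reshape(-1,3)
s2=T[(T[:,0]>.4)&(T[:,0]<.58)&(T[:,1]>.19)&(T[:,1]<.33)&(T[:,2]>.05)&(T[:,2]<.25)]
np.save("pics/pl.npy",s2);np.save("pics/pls.npy",s)
for q in (s,s2):print(q.min(0),q.max(0),q.mean(0))
```

```text
top 23384.0 ((510.184814453125, 128.8362579345703), (58.6624870300293, 48.38541793823242), 9.072126388549805) [478.24080259 101.03015725] [542.18297331 156.43834586]
top 25789.5 ((503.53936767578125, 123.4439697265625), (106.32637786865234, 110.71145629882812), 89.17650604248047) [447.4252877  70.4731035] [558.51982819 177.34826154]
scene 5705.5 ((576.5654907226562, 139.28733825683594), (25.821147918701172, 58.09341049194336), 11.589995384216309) [558.37371466 108.40731363] [589.7381423  165.33562858]
scene 13615.0 ((522.8677368164062, 86.57967376708984), (55.713687896728516, 61.25938034057617), 55.04035568237305) [481.97504034  46.1986585 ] [561.37698894  94.38053138]Traceback (most recent call last):
  File "<stdin>", line 16, in <module>
  File "<stdin>", line 3, in ray
ValueError: time passes only in moves, steps and waits
```

```bash
python3 - <<'E'
import numpy as np
from workcell import camera_model
np.save("cams.npy",{n:camera_model(n) for n in ("scene","top","wrist")},allow_pickle=True)
E
cat > h.py <<'E'
import numpy as np,cv2
CM=np.load("cams.npy",allow_pickle=True).item()
def cloud(n,d,T=None):
    m=CM[n];K=m["camera_matrix"];T=m["world_from_camera"] if T is None else T
    v,u=np.mgrid[:400,:640]
    P=np.stack([(u-K[0,2])/K[0,0]*d,-(v-K[1,2])/K[1,1]*d,-d],-1)
    return P@T[:3,:3].T+T[:3,3]
def ray(n,u,v,z,T=None):
    m=CM[n];K=m["camera_matrix"];T=m["world_from_camera"] if T is None else T
    r=T[:3,:3]@np.array([(u-K[0,2])/K[0,0],-(v-K[1,2])/K[1,1],-1]);o=T[:3,3]
    return (o+r*(z-o[2])/r[2])
E
python3 - <<'E'
from h import *
for v in [(555,348),(520,138),(190,410),(203,185)]:
    print("base",ray("top",(v[0]+.5)/6-.5+205,(v[1]+.5)/6-.5+135,.02)[:2])
# scene pad corners in scrop (x3, origin 170,110)
P=[ray("scene",(x+.5)/3-.5+170,(y+.5)/3-.5+110,.02)[:2]*1000 for x,y in [(575,255),(630,290),(585,317),(532,280)]]
print("scene pad",cv2.minAreaRect(np.array(P,np.float32)),np.mean(P,0))
g=cloud("scene",np.load("pics/scene0.npy")).reshape(-1,3)
for n,c in dict(med=(.4895,-.2526),tall=(.536,-.118)).items():
    s=g[(np.hypot(g[:,0]-c[0],g[:,1]-c[1])<.04)&(g[:,2]>.02)]
    zt=np.percentile(s[:,2],95);t=s[abs(s[:,2]-zt)<.006]
    print(n,zt,t[:,:2].mean(0),cv2.minAreaRect((t[:,:2]*1000).astype(np.float32)))
T=cloud("top",np.load("pics/top0.npy")).reshape(-1,3)
c=np.array([.510,.129])
for a in (99,):
  ax=np.radians(99.07); ex=np.array([np.cos(ax),np.sin(ax)]);ey=np.array([-ex[1],ex[0]])
  # x from hinge to free end: free end is toward -y
  ex=-ex;ey=-ey
  for q in (T,g):
    L=np.c_[(q[:,:2]-c)@ex,(q[:,:2]-c)@ey,q[:,2]-.02]*1000
    s=L[(abs(L[:,1])<60)&(L[:,0]>-180)&(L[:,0]<-40)&(L[:,2]>30)&(L[:,2]<230)]
    print(len(s),s.min(0),s.max(0))
    for z in range(30,190,15):
        k=s[abs(s[:,2]-z)<7]
        if len(k): print(z,np.percentile(k[:,0],[5,25,50,75,95]).round(),np.percentile(k[:,1],[3,97]).round())
E
```

```text
base [0.466322   0.08261125]
base [0.5641448  0.09812322]
base [0.44045118 0.24454562]
base [0.54412663 0.24125184]
scene pad ((512.0845336914062, 129.20248413085938), (60.04605484008789, 51.24280548095703), 8.138811111450195) [512.30437274 128.92202259]
med 0.05410858654396745 [ 0.49334471 -0.25382189] ((492.0362854003906, -253.15090942382812), (36.025123596191406, 38.8720703125), 72.04464721679688)
tall 0.07649034155381702 [ 0.54042726 -0.11989342] ((538.4034423828125, -119.07076263427734), (36.98334503173828, 38.064109802246094), 88.47667694091797)
605 [-149.66561392  -42.38987876   30.72056648] [-89.70079832  38.45571785 170.08239056]
30 [-150. -149. -149. -148. -141.] [-41.  27.]
45 [-147. -146. -145. -143. -136.] [-41.  35.]
60 [-143. -143. -141. -140. -135.] [-41.  21.]
75 [-139. -138. -137. -135. -128.] [-42.  29.]
90 [-135. -134. -132. -130. -124.] [-42.  36.]
105 [-130. -130. -129. -127. -121.] [-41.  27.]
120 [-126. -126. -124. -123. -117.] [-42.  34.]
135 [-122. -121. -120. -119. -112.] [-41.  27.]
150 [-118. -116. -114.  -93.  -90.] [-42.  35.]
165 [-112. -107. -102.  -97.  -92.] [-40.  36.]
1316 [-145.24422414  -40.6266831    30.01044335] [-87.54697002  42.12259125 169.21235772]
30 [-144. -138. -137. -136. -135.] [-32.  41.]
45 [-140. -135. -134. -133. -131.] [-36.  41.]
60 [-136. -131. -130. -129. -127.] [-33.  40.]
75 [-133. -126. -125. -124. -123.] [-34.  40.]
90 [-128. -122. -121. -120. -119.] [-36.  41.]
105 [-121. -118. -117. -116. -114.] [-34.  40.]
120 [-117. -114. -113. -112. -110.] [-37.  40.]
135 [-114. -110. -109. -108. -107.] [-35.  40.]
150 [-111.  -93.  -91.  -90.  -89.] [-37.  41.]
165 [-110. -105.  -99.  -93.  -90.] [-37.  40.]
```

The pad centre is about (0.511, 0.129) with seat x pointing along (0.157,-0.988). The plate is at about 1.30 rad. The medium stack is about (0.491,-0.253) with a side yaw of about 73°, which already matches the jaws' 74°. Now I travel over it.

```bash
python3 -m handwheel '85 1 -1 0.25 0 0 0;85 1 -1 0.25 0 0 0;85 1 -1 0.25 0 0 0;85 1 -1 0.25 0 0 0;85 1 -1 0.25 0 0 0;85 1 -1 0.25 0 0 0;85 1 -1 0.25 0 0 0' 60
python3 -m handwheel '85 0.4 -1 0 0 0 0;85 0.4 -1 0 0 0 0;85 0.4 -1 0 0 0 0;85 0.4 -1 0 0 0 0;85 0.4 -1 0 0 0 0'
python3 -m handwheel '85 0.2 -1 0 0 0 0;85 0.2 -1 0 0 0 0;85 0.2 -1 0 0 0 0;85 0.2 -1 0 0 0 0;85 0.2 -1 0 0 0 0'
python3 -m handwheel '85 0 -1 -0.2 0 0 0;85 0 -1 -0.2 0 0 0;85 0 -1 -0.2 0 0 0;85 0 -1 -0.2 0 0 0;85 0 -1 -0.2 0 0 0'
```

```text
time_s: 0.8
tcp_pos: [0.3706, 0.3732, 0.3012]
tool_rot: [0.001, 0.143, 0.99, -0.0]
ft_force: [-0.6, 0.7, -0.3]
grip_width: 0.997
time_s: 1.3
tcp_pos: [0.4481, 0.1729, 0.2998]
tool_rot: [-0.0, 0.142, 0.99, -0.001]
ft_force: [0.4, 1.9, -0.3]
grip_width: 0.996
time_s: 1.8
tcp_pos: [0.4876, -0.0282, 0.2996]
tool_rot: [-0.0, 0.143, 0.99, -0.001]
ft_force: [-0.7, 0.6, 0.6]
grip_width: 0.995
time_s: 2.3
tcp_pos: [0.4862, -0.227, 0.2578]
tool_rot: [-0.002, 0.143, 0.99, -0.0]
ft_force: [-0.9, 0.9, 0.4]
grip_width: 0.999
```

```bash
cat >> h.py <<'E'
from scipy.spatial.transform import Rotation as R
def wristT(s):
    w=s["tool_rot"];T=np.eye(4);T[:3,:3]=R.from_quat([w[1],w[2],w[3],w[0]]).as_matrix();T[:3,3]=s["tcp_pos"]
    return T@CM["wrist"]["mount"],T
E
python3 - <<'E'
from h import *
from workcell import bot,read_camera
s=bot.observe();p,d=read_camera("wrist");cv2.imwrite("pics/w1.png",p[:,:,::-1]);np.save("pics/w1.npy",d)
T,G=wristT(s);W=cloud("wrist",d,T).reshape(-1,3)
print(s["tcp_pos"],"yaw y",np.degrees(np.arctan2(G[1,1],G[0,1])))
ok=(d.ravel()>0)&(np.hypot(W[:,0]-.49,W[:,1]+.253)<.035)&(abs(W[:,2]-.052)<.008)
t=W[ok];print(ok.sum(),np.median(t[:,2]),t.mean(0),cv2.minAreaRect((t[:,:2]*1000).astype(np.float32)))
E
```

```text
[ 0.48618406 -0.22700006  0.25779868] yaw y 73.5712331911133
1182 0.05255504589823773 [ 0.48931322 -0.25129894  0.05231747] ((490.2215881347656, -251.8363494873047), (35.52848434448242, 36.21475601196289), 73.21587371826172)
```

View pics/w1.png

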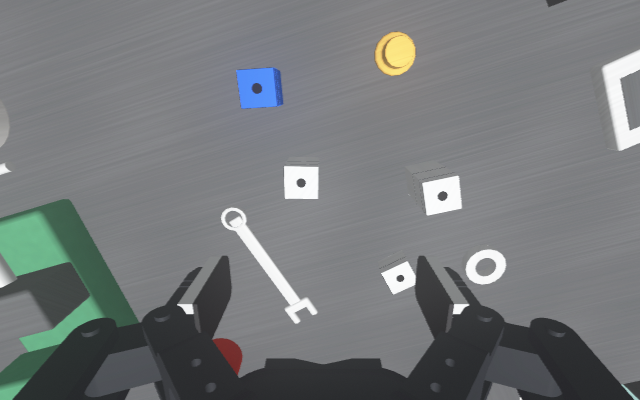

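The wrist picture shows the medium stack at pixel (301,182), square to the jaws, with the wrench clear of the fingers. Centre is (0.490,-0.252). I descend in two steps.

```bash
python3 -m handwheel '85 0.02 -0.125 -0.7 0 0 0;85 0.02 -0.125 -0.7 0 0 0;85 0.02 -0.125 -0.7 0 0 0;85 0.02 -0.125 -0.7 0 0 0;85 0.02 -0.125 -0.7 0 0 0'
```

```text
time_s: 2.85
tcp_pos: [0.4915, -0.247, 0.1205]
tool_rot: [-0.001, 0.14, 0.99, 0.001]
ft_force: [0.4, -0.2, 0.5]
grip_width: 0.993
```

```bash
python3 -m handwheel '85 -0.005 -0.013 -0.25 0 0 0;85 -0.005 -0.013 -0.415 0 0 0;85 -0.005 -0.013 -0.415 0 0 0;85 -0.005 -0.013 -0.415 0 0 0'
python3 -m handwheel '34 0 0 0 0 0 0;34 0 0 0 0 0 0;34 0 0 0 0 0 0;34 0 0 0 0 0 0;34 0 0 0 0 0 0;34 0 0 0 0 0 0;34 0 0 0 0 0 0;34 0 0 0 0 0 0' 60
```

```text
time_s: 3.25
tcp_pos: [0.4921, -0.2515, 0.0402]
tool_rot: [0.001, 0.141, 0.99, -0.0]
ft_force: [-0.4, -0.2, 1.1]
grip_width: 0.997
time_s: 4.05
tcp_pos: [0.4915, -0.2521, 0.0391]
tool_rot: [0.001, 0.141, 0.99, -0.001]
ft_force: [-1.1, 0.3, 7.4]
grip_width: 0.41
```

```bash
python3 -m handwheel '15 0 0 0 0 0 0;15 0 0 0 0 0 0;15 0 0 0 0 0 0;15 0 0 0.1 0 0 0;15 0 0 0.3 0 0 0;15 0 0 0.5 0 0 0;15 0 0 0.7 0 0 0;15 0 0 0.7 0 0 0' 70
python3 - <<'E'
from h import *
from workcell import bot,read_camera
s=bot.observe();print(s["grip_width"],s["ft_force"])
p,d=read_camera("wrist");cv2.imwrite("pics/w2.png",p[:,:,::-1])
E
```

```text
time_s: 4.85
tcp_pos: [0.4935, -0.2535, 0.1846]
tool_rot: [0.005, 0.141, 0.99, -0.002]
ft_force: [1.6, -0.7, -2.2]
grip_width: 0.412
0.4124502025298764 [ 1.62209176 -0.65144355 -2.20684342]
```

View pics/w2.png

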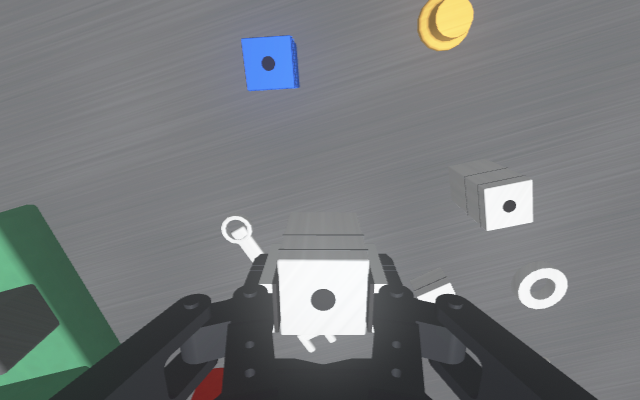

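The stack is held square and level, with its hole at (323,300). Now I carry it towards the seat with a +25.6° turn, stopping short to look at the pad.

```bash
python3 -m handwheel '15 0.1 0.5 0.3 0 0 0.035;15 0.1 0.9 0.3 0 0 0.071;15 0.1 0.9 0.3 0 0 0.071;15 0.1 0.9 0.3 0 0 0.071;15 0.1 0.9 0.3 0 0 0.071;15 0.1 0.9 0.3 0 0 0.071'
python3 -m handwheel '15 0 0.5 0 0 0 0;15 0 0.5 0 0 0 0;15 0 0.5 0 0 0 0;15 0 0.5 0 0 0 0;15 0 0.5 0 0 0 0'
python3 - <<'E'
from h import *
from workcell import bot,read_camera
s=bot.observe();p,d=read_camera("wrist");s2=bot.observe();cv2.imwrite("pics/w3.png",p[:,:,::-1]);np.save("pics/w3.npy",d)
np.save("pics/w3s.npy",{k:s[k] for k in ("tool_rot","tcp_pos")},allow_pickle=True)
print(s["tcp_pos"],s2["tcp_pos"],s["joint_vel"].round(3),s["q"].round(2))
E
```

```text
time_s: 5.5
tcp_pos: [0.5097, -0.0704, 0.2357]
tool_rot: [-0.001, -0.083, 0.997, 0.0]
ft_force: [-0.7, -1.1, -3.7]
grip_width: 0.415
time_s: 6.0
tcp_pos: [0.51, 0.0271, 0.2361]
tool_rot: [-0.001, -0.081, 0.997, -0.0]
ft_force: [0.3, -0.4, -3.7]
grip_width: 0.413
[0.51004184 0.0270699  0.23614586] [0.51017219 0.02691279 0.2364189 ] [-0.013 -0.004 -0.007  0.001  0.002  0.004] [-0.05 -0.1   1.75 -0.    1.5  -1.78]
```

View pics/w3.png

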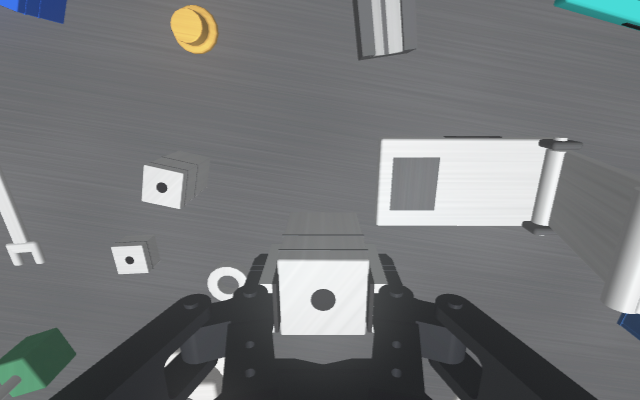

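The pad is clearly seen at about (414,184), and the held stack's hole is at (323,300). I compute both in the same frame.

Run:
```python
from h import *
s=np.load("pics/w3s.npy",allow_pickle=True).item();T,G=wristT(s)
g=cv2.imread("pics/w3.png",0);a,b,c,e=145,222,382,455
up=cv2.resize(g[a:b,c:e],None,fx=6,fy=6,interpolation=cv2.INTER_CUBIC)
t=(np.percentile(up,5)+np.percentile(up,80))/2
cn,_=cv2.findContours((up<t).astype(np.uint8),cv2.RETR_LIST,cv2.CHAIN_APPROX_NONE)
for k in cn:
    if cv2.contourArea(k)<20000: continue
    W=np.array([ray("wrist",(x+.5)/6-.5+c,(y+.5)/6-.5+a,.02,T)[:2] for x,y in k[:,0]])*1000
    print(cv2.minAreaRect(W.astype(np.float32)))
print("tool y yaw",np.degrees(np.arctan2(G[1,1],G[0,1])),G[:3,2])
d=np.load("pics/w3.npy");W=cloud("wrist",d,T)
f=W[255:330,285:362].reshape(-1,3)
print("stack top z",np.median(f[:,2]))
zt=np.median(f[:,2])
q=np.array([ray("wrist",u,v,zt,T) for u,v in [(277.5,260),(369,260),(367.5,334),(280,334)]]);print(q*1000,q.mean(0))
print("hole",ray("wrist",323,300,zt,T),"tcp",s["tcp_pos"])
print("base z",np.median(W[170:200,450:520,2]),np.median(W[100:130,380:420,2]))
```

```text
((510.01458740234375, 129.3596954345703), (60.2700309753418, 50.42554473876953), 9.094242095947266)
tool y yaw 99.27089105780175 [-1.86217550e-03 -6.45210451e-04 -9.99998058e-01]
stack top z 0.24965474676307903
[[494.78594324   8.08573757 249.65474676]
 [489.11545408  42.92476555 249.65474676]
 [523.29972478  49.39865011 249.65474676]
 [529.18345199  13.23646356 249.65474676]] [0.50909614 0.0284114  0.24965475]
hole [0.50982008 0.02832097 0.24965475] tcp [0.51004184 0.0270699  0.23614586]
base z 0.020740901741499895 0.0007978110442617148
```

```bash
python3 -m handwheel '15 0 0.15 0 0 0 0;15 0 0.35 0 0 0 0;15 0 0.505 0 0 0 0;15 0 0.505 0 0 0 0;15 0 0.505 0 0 0 0'
python3 -m handwheel '15 0 0 -0.2 0 0 0;15 0 0 -0.4 0 0 0;15 0 0 -0.6 0 0 0;15 0 0 -0.75 0 0 0;15 0 0 -0.82 0 0 0;15 0 0 -0.82 0 0 0;15 0 0 -0.82 0 0 0'
```

```text
time_s: 6.55
tcp_pos: [0.5106, 0.1287, 0.2369]
tool_rot: [-0.0, -0.081, 0.997, -0.0]
ft_force: [0.2, -0.3, -2.5]
grip_width: 0.412
time_s: 7.25
tcp_pos: [0.5116, 0.1289, 0.0747]
tool_rot: [0.001, -0.081, 0.997, -0.0]
ft_force: [0.2, -1.0, -3.0]
grip_width: 0.412
```

Run:
```python
from h import *
from workcell import bot,read_camera
s=bot.observe();p,d=read_camera("wrist");cv2.imwrite("pics/w4.png",p[:,:,::-1]);print(s["tcp_pos"],s["ft_force"])
p,d=read_camera("scene");cv2.imwrite("pics/s4.png",cv2.resize(p[100:260,290:470,::-1],None,fx=4,fy=3.7,interpolation=cv2.INTER_CUBIC))
```

```text
[0.51155121 0.12890871 0.07469118] [ 0.22768066 -1.00017555 -2.95922091]
```

View pics/s4.png

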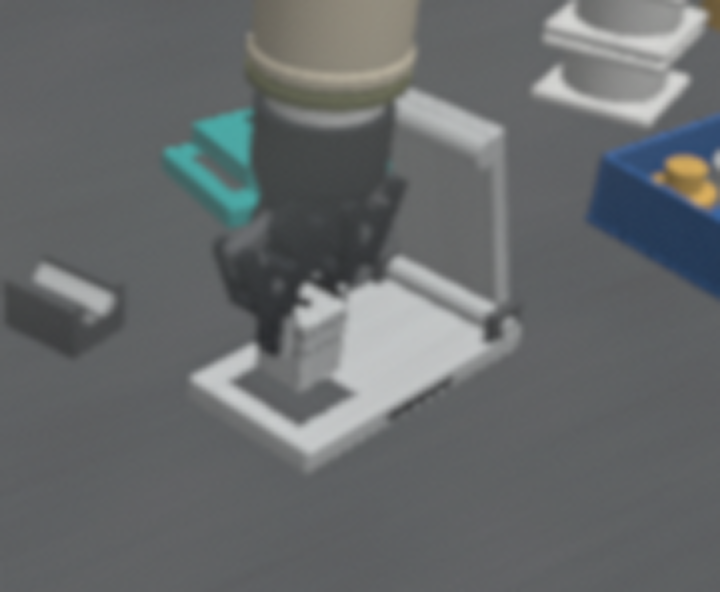

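View pics/w4.png

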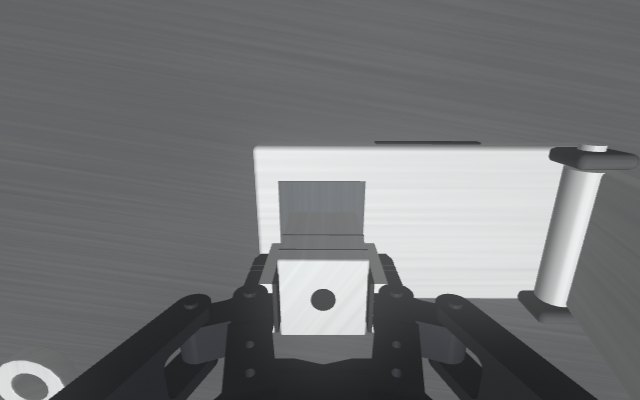

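Run:
```python
from h import *
from workcell import bot
s=bot.observe();T,G=wristT(s);z=s["tcp_pos"][2]+.0135
a=[ray("wrist",u,181,.0205,T)[:2]*1000 for u in(279,365)];h=ray("wrist",323,300,z,T)[:2]*1000
ed=(a[0]+a[1])/2; ey=np.array([np.cos(np.radians(9.1)),np.sin(np.radians(9.1))]);ex=np.array([ey[1],-ey[0]])
c=ed+30*ey
print(a,h,"stack-pad in seat x,y:",(h-c)@ex,(h-c)@ey)
```

```text
[array([486.01771405, 100.84576264]), array([478.01326615, 149.70890968])] [512.07681891 130.72401357] stack-pad in seat x,y: -0.6236828141300027 0.5444070921897736
```

The stack is within 1 mm of the pad centre. Now I touch down.

```bash
python3 -m handwheel '15 0 0 -0.04 0 0 0;15 0 0 -0.065 0 0 0;15 0 0 -0.075 0 0 0;15 0 0 -0.075 0 0 0;15 0 0 -0.075 0 0 0'
```

```text
time_s: 7.85
tcp_pos: [0.5106, 0.1297, 0.0591]
tool_rot: [0.0, -0.082, 0.997, -0.0]
ft_force: [-4.5, -1.2, 7.1]
grip_width: 0.408
```

Contact felt at the expected height. Now I release.

```bash
python3 -m handwheel '38 0 0 0 0 0 0;45 0 0 0 0 0 0;60 0 0 0 0 0 0;75 0 0 0 0 0 0;75 0 0 0 0 0 0;75 0 0 0 0 0 0;75 0 0 0 0 0 0'
python3 -m handwheel '75 0 0 0.1 0 0 0;75 0 0 0.3 0 0 0;75 0 0 0.55 0 0 0;75 0 0 0.8 0 0 0;75 0 0 1 0 0 0;75 0 0 1 0 0 0;75 0 0 1 0 0 0'
python3 - <<'E'
from h import *
from workcell import bot,read_camera
s=bot.observe();p,d=read_camera("wrist");cv2.imwrite("pics/w5.png",p[:,:,::-1]);print(s["tcp_pos"])
T,G=wristT(s);W=cloud("wrist",d,T).reshape(-1,3)
t=W[(abs(W[:,2]-.072)<.007)&(np.hypot(W[:,0]-.51,W[:,1]-.129)<.04)]
print(len(t),np.median(t[:,2]),t.mean(0),cv2.minAreaRect((t[:,:2]*1000).astype(np.float32)))
p,d=read_camera("top");cv2.imwrite("pics/t5.png",p[:,:,::-1])
E
```

```text
time_s: 8.55
tcp_pos: [0.5104, 0.1296, 0.0583]
tool_rot: [-0.0, -0.082, 0.997, -0.0]
ft_force: [0.5, 0.1, -0.2]
grip_width: 0.877
time_s: 9.25
tcp_pos: [0.5112, 0.1297, 0.2598]
tool_rot: [0.002, -0.082, 0.997, 0.0]
ft_force: [-0.8, 0.5, -0.5]
grip_width: 0.878
[0.51120251 0.12968938 0.2597914 ]
1310 0.07263516994703736 [0.50824888 0.1302229  0.0724654 ] ((508.9632873535156, 130.55287170410156), (36.01082992553711, 35.530799865722656), 8.802001953125)
```

View pics/w5.png

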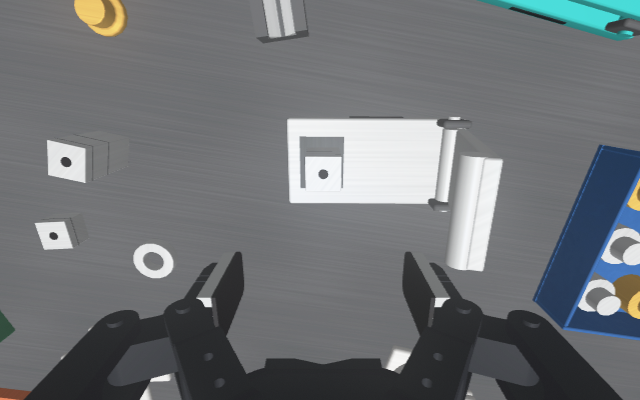

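The stack stands upright (top at 0.0726) at (0.509,0.1305), about 1.5 mm from the pad centre and square to it. Now I shut the fingers and go over behind the plate.

```bash
python3 -m handwheel '0 0 0 0.15 0 0 0;0 -0.05 0.25 0.15 0 0 0;0 -0.1 0.5 0.15 0 0 0;0 -0.14 0.8 0.15 0 0 0;0 -0.14 0.8 0.15 0 0 0;0 -0.14 0.8 0.15 0 0 0;0 -0.14 0.8 0.15 0 0 0' 80
python3 -m handwheel '0 0 0 -0.2 0 0 0;0 0 0 -0.4 0 0 0;0 0 0 -0.51 0 0 0;0 0 0 -0.51 0 0 0;0 0 0 -0.51 0 0 0'
python3 - <<'E'
from h import *
from workcell import bot,read_camera
s=bot.observe();c=np.array([.5105,.129]);ex=np.array([.158,-.987]);ey=np.array([.987,.158]);d=s["tcp_pos"][:2]-c
print(s["tcp_pos"],"seat x,y",d@ex,d@ey,s["q"].round(2))
p,dd=read_camera("scene");cv2.imwrite("pics/s6.png",cv2.resize(p[80:260,290:490,::-1],None,fx=3.6,fy=3.3,interpolation=cv2.INTER_CUBIC))
p,dd=read_camera("wrist");cv2.imwrite("pics/w6.png",p[:,:,::-1])
E
```

```text
time_s: 10.05
tcp_pos: [0.482, 0.2888, 0.2866]
tool_rot: [-0.001, -0.082, 0.997, -0.001]
ft_force: [0.9, -0.8, -0.6]
grip_width: -0.0
time_s: 10.55
tcp_pos: [0.4828, 0.2882, 0.1865]
tool_rot: [-0.0, -0.081, 0.997, -0.0]
ft_force: [0.1, -0.3, 0.1]
grip_width: -0.006
[0.48275798 0.28824565 0.18654911] seat x,y -0.16155869718155075 -0.0022205578804328514 [ 0.45  0.07  1.67 -0.    1.4  -1.29]
```

View pics/s6.png

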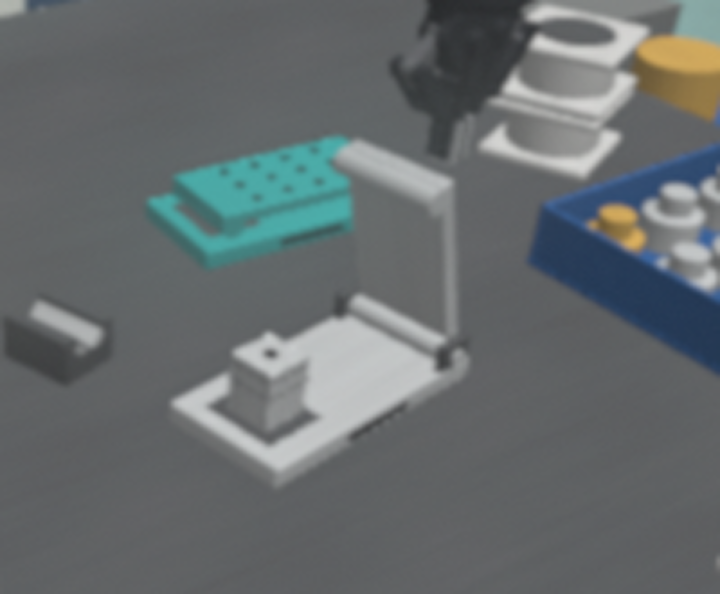

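View pics/w6.png

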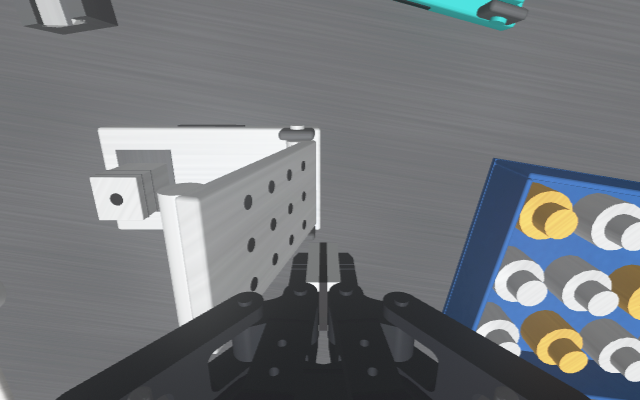

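Fingers are shut behind the plate, with the stack standing untouched. I start the arc push.

```bash
python3 -m handwheel '0 0.011 -0.07 0.004 0 0 0;0 0.02 -0.12 0.007 0 0 0;0 0.027 -0.17 0 0 0 0;0 0.033 -0.21 -0.01 0 0 0;0 0.039 -0.245 -0.018 0 0 0;0 0.039 -0.245 -0.018 0 0 0'
python3 - <<'E'
from workcell import bot,read_camera
import cv2
print(bot.observe()["ft_force"])
p,dd=read_camera("wrist");cv2.imwrite("pics/w7.png",p[:,:,::-1])
E
```

```text
time_s: 11.25
tcp_pos: [0.4902, 0.2394, 0.1823]
tool_rot: [-0.0, -0.081, 0.997, -0.0]
ft_force: [-0.1, -0.8, -0.6]
grip_width: 0.002
[-0.12444772 -0.77480919 -0.61857058]
```

View pics/w7.png

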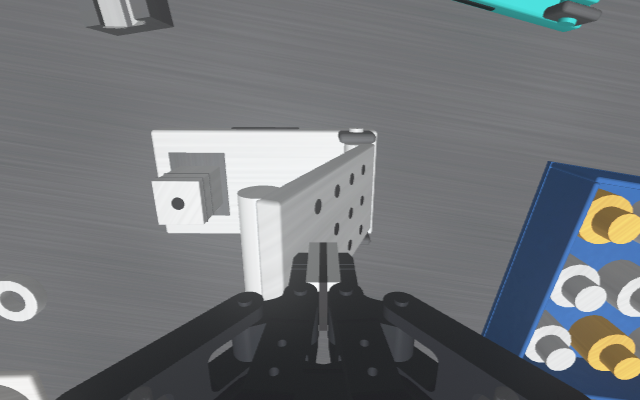

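```bash
python3 -m handwheel '0 0.008 -0.05 -0.02 0 0 0;0 0.015 -0.096 -0.04 0 0 0;0 0.022 -0.14 -0.065 0 0 0;0 0.028 -0.18 -0.09 0 0 0;0 0.034 -0.213 -0.115 0 0 0;0 0.034 -0.213 -0.115 0 0 0'
python3 - <<'E'
from workcell import bot,read_camera
import cv2
print(bot.observe()["ft_force"])
p,dd=read_camera("wrist");cv2.imwrite("pics/w8.png",p[:,:,::-1])
p,dd=read_camera("scene");cv2.imwrite("pics/s8.png",cv2.resize(p[80:260,290:490,::-1],None,fx=3.6,fy=3.3,interpolation=cv2.INTER_CUBIC))
E
```

```text
time_s: 11.9
tcp_pos: [0.4963, 0.1965, 0.1581]
tool_rot: [-0.001, -0.081, 0.997, -0.001]
ft_force: [-0.1, 0.6, 0.8]
grip_width: -0.003
[-0.10544203  0.55922742  0.79328845]
```

View pics/w8.png

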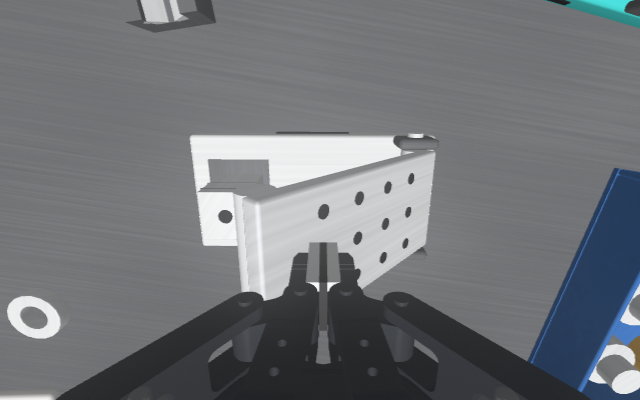

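View pics/s8.png

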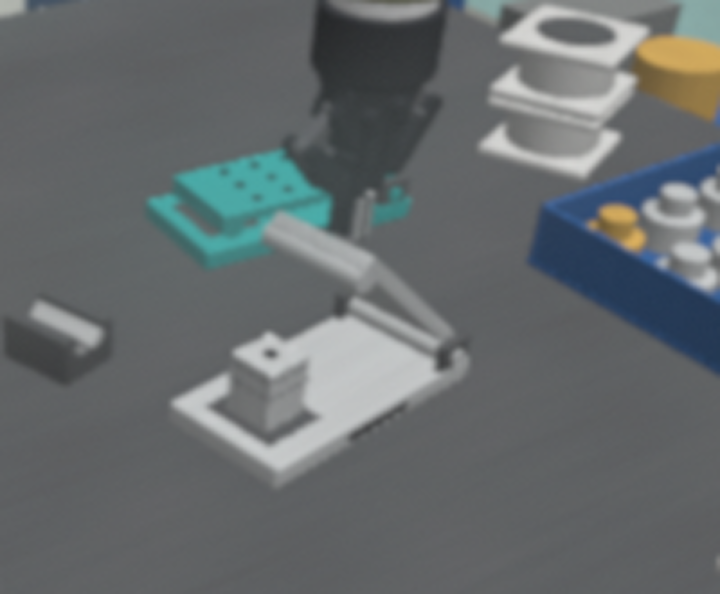

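The plate is following, at about 0.8 rad. I continue down to about 0.55 rad.

```bash
python3 -m handwheel '0 0.006 -0.035 -0.033 0 0 0;0 0.011 -0.07 -0.066 0 0 0;0 0.016 -0.1 -0.098 0 0 0;0 0.019 -0.12 -0.125 0 0 0;0 0.023 -0.14 -0.15 0 0 0;0 0.023 -0.14 -0.15 0 0 0'
python3 - <<'E'
from workcell import bot,read_camera
import cv2
print(bot.observe()["ft_force"])
p,dd=read_camera("scene");cv2.imwrite("pics/s9.png",cv2.resize(p[80:260,290:490,::-1],None,fx=3.6,fy=3.3,interpolation=cv2.INTER_CUBIC))
E
```

```text
time_s: 12.6
tcp_pos: [0.5008, 0.1692, 0.1283]
tool_rot: [-0.001, -0.081, 0.997, -0.0]
ft_force: [0.3, 0.9, -0.3]
grip_width: 0.003
[ 0.26295603  0.90985096 -0.34527448]
```

View pics/s9.png

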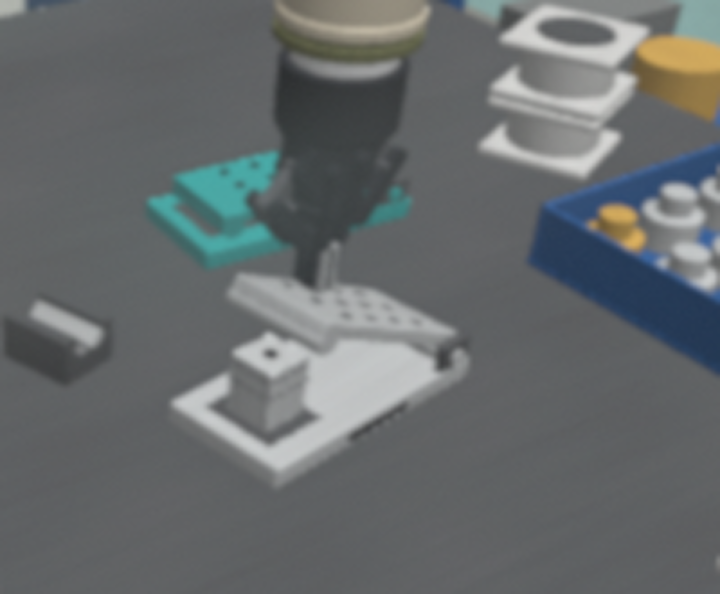

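The plate is well below 0.75 rad. I lift off and let it settle.

```bash
python3 -m handwheel '0 0 0 0.15 0 0 0;0 0 0.1 0.4 0 0 0;0 0 0.3 0.7 0 0 0;0 0 0.5 0.8 0 0 0;0 0 0.6 0.8 0 0 0;0 0 0.6 0.8 0 0 0;0 0 0.6 0.8 0 0 0;0 0 0.6 0.8 0 0 0'
for i in 1 2 3 4; do python3 -m handwheel '0 0 0 0 0 0 0;0 0 0 0 0 0 0;0 0 0 0 0 0 0;0 0 0 0 0 0 0;0 0 0 0 0 0 0;0 0 0 0 0 0 0;0 0 0 0 0 0 0;0 0 0 0 0 0 0' | head -2; done
python3 - <<'E'
from h import *
from workcell import bot,read_camera
s=bot.observe()
c=np.array([.5105,.129]);ex=np.array([.158,-.987]);ey=np.array([.987,.158])
for n in ("scene","top","wrist"):
    p,d=read_camera(n)
    T=None
    if n=="wrist":T,_=wristT(s);cv2.imwrite("pics/w10.png",p[:,:,::-1])
    if n=="scene":cv2.imwrite("pics/s10.png",cv2.resize(p[80:260,290:490,::-1],None,fx=3.6,fy=3.3,interpolation=cv2.INTER_CUBIC))
    if n=="top":cv2.imwrite("pics/t10.png",cv2.resize(p[130:220,200:320,::-1],None,fx=6,fy=6,interpolation=cv2.INTER_CUBIC))
    W=cloud(n,d,T).reshape(-1,3)
    L=np.c_[(W[:,:2]-c)@ex,(W[:,:2]-c)@ey,W[:,2]-.02]*1000
    q=L[(abs(L[:,1])<33)&(L[:,0]>-120)&(L[:,0]<-10)&(L[:,2]>22)&(L[:,2]<90)]
    if len(q)>50:
        k=np.polyfit(q[:,0],q[:,2],1);r=q[:,2]-np.polyval(k,q[:,0]);q=q[abs(r)<5];k=np.polyfit(q[:,0],q[:,2],1)
        print(n,len(q),"angle",np.arctan(k[0]),"face z at x=-14.6:",np.polyval(k,-14.6),"want 72")
E
```

```text
time_s: 13.45
tcp_pos: [0.5013, 0.2892, 0.2887]
tool_rot: [-0.001, -0.081, 0.997, -0.0]
ft_force: [-0.9, -0.8, 0.1]
grip_width: -0.0
time_s: 14.25
tcp_pos: [0.5016, 0.29, 0.2897]
time_s: 15.05
tcp_pos: [0.5016, 0.29, 0.2897]
time_s: 15.85
tcp_pos: [0.5016, 0.29, 0.2897]
time_s: 16.65
tcp_pos: [0.5016, 0.29, 0.2897]
scene 419 angle 0.3517809545040309 face z at x=-14.6: 72.6670416505298 want 72
top 991 angle 0.3505660042844861 face z at x=-14.6: 71.5777468602102 want 72
wrist 7111 angle 0.35290696762980533 face z at x=-14.6: 73.18365617084616 want 72
```

View pics/s10.png

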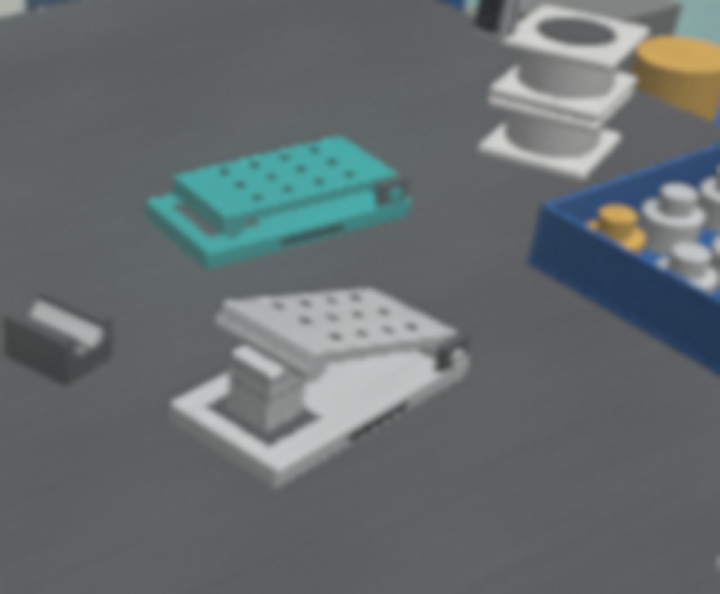

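View pics/w10.png

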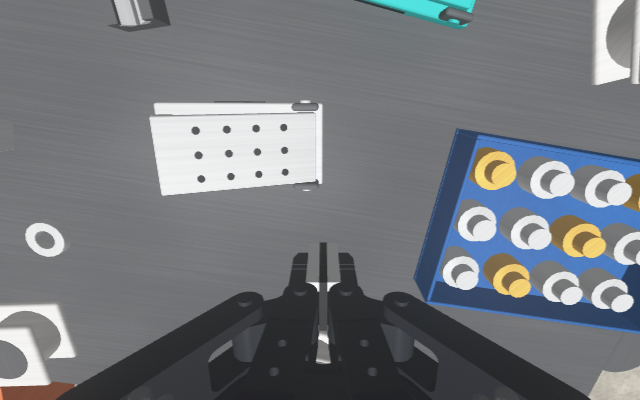

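The plate rests on the upright stack at 0.351–0.353 rad in all three cameras, and the robot is clear. I hand it in.

```bash
python3 -c "
from workcell import order
print(order.close_job())"
```

```text
the job is handed in; nothing more can be done
None
```

The sine plate is set to 20 degrees and the job is handed in. The medium (52 mm) stack stands upright on the dark grey pad, and the plate's roller rests on top of it. I pushed the plate over with shut fingers to about 0.55 rad, then lifted off and let it sink under its own weight.

- **Stack position:** after release its top was at 0.0726 m. It stood about 1.5 mm from the pad centre and square to it within about 0.3°. I did not measure its centring again once the plate was down, but the last scene picture shows it still upright on the pad.
- **Plate angle:** all three cameras gave 0.351 to 0.353 rad, against 0.35 wanted. The upper face at the plate end was within about 1.2 mm of the expected height.
- **Robot and time:** the gripper was clear of everything at hand-in, at about 17 s on the clock. The highest force reading I saw was about 8.5 N, when I set the stack down.

No check failed. The cameras disagreed by about 1 to 3 mm on positions, which is close to their stated calibration accuracy.

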